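# Start the bar's bottle stirrer

## Task

Stand the dasher bottle upright on the empty small pad of the stirring base and let go of it. Then push the sprung selector knob down, turn it while it is down from stop until its white line points at that pad, and let it spring back up so that it locks there. Leave the tin on the other pad and the bottles, glasses and jigger round about as they are.

Things in the scene. Friction and masses are not known exactly. Their poses are not given: they have to be found in the camera images.
- base: Low stirring base of steel, fixed to the counter, about 380 mm wide (its y) and 160 mm deep, top 30 mm above the counter. Its origin lies on the counter under the selector's axis; its x points away from the robot, its y to the left (yawed by up to 0.15 rad). The two pads stand on it 155 mm from the selector's axis, at +1.22 rad (left) and -1.22 rad (right) from its x axis; either may be the small one.
- small_pad_floor (a point): Centre of the floor of the small pad, the empty seat for the bottle: a round rubber floor 4 mm above the base's top (34 mm above the counter), inner diameter 62 mm, with a steel rim 4 mm thick rising 6 mm above the floor. z up.
- wide_pad_floor (a point): The same point of the wide pad (inner diameter 82 mm, rim 6 mm high) on the other side, on which a steel tin cup (68 mm across, 133 mm high, loose) stands; leave that.
- bottle_centre (a point): The loose dasher bottle, half-way up on its axis: 69 mm above its underside. Round, 47 mm across (grasp it on its body, at or below this point; its shape for contact is an upright 47 mm cylinder up to 116 mm), with a dasher cap whose tip is 138 mm up; about 0.19 kg. z is its upward axis. It stands upright on the counter left or right of the base; a steel jigger (41 mm across, 97 mm high) stands on the opposite side.
- dial_grip (a point): Middle of the selector knob's grip bar: bar 64 mm long along the point's x (the white pointer line is at its +x end), 18 mm thick along its y, 34 mm high along z (17 mm above and below this point); 69 mm above the counter when up. Below the bar is a round skirt, 66 mm across, whose top is 17 mm below this point. It moves with the knob.
- dial (a joint): Angle of the selector (rad): 0 = stop (pointer straight away from the robot along the base's x), positive anticlockwise seen from above; +1.22 points at the left pad, -1.22 at the right pad. It stops against an end at 1.26 either way. Locked by a lug (play 0.05) in three notches, at 0 and +-1.22, unless it is pushed down more than 5 mm; it springs up only in a notch. It starts at stop, within 0.04.
- dial_press (a joint): How far the selector is pushed down (m): 0 = up, 0.008 = fully down. The spring takes 6 N to start and 12 N at the bottom, so the knob must be held down while it is turned.

How it is judged:
By the outcome, as a careful person would: the job done as asked, in the order asked, and still so for the second after the job is handed in, with the robot touching nothing.
It also fails if it takes over 61 s, if anything falls off the work surface, if the arm or the gripper's body presses on something with over 40 N, if the wrist force passes 120 N, or if a joint passes its speed limit or range.

## Robot

A 6-joint arm with a two-finger parallel gripper is mounted at the origin on a cart in front of the work surface, level with it; the furniture and walls round the work are solid. World frame = base frame: x ahead of the robot, y to its left, z up, the work surface at z = 0. Lengths are in m, angles in rad, forces in N, time in s.
With the tool pointing down it reaches from about 0.35 to 0.8 m from the base axis. Payload 7.3 kg.
Tool frame: the origin (TCP) lies between the finger pads; the fingertips stand 25 mm ahead of it and the grasp point (between the pads) lies 6 mm ahead of it (r.tip_extent is the distance from the TCP to the fingertips, in m); z points along the fingers, y is the direction in which the jaws open and shut (so a half turn about z gives the same grasp; the last joint's range is limited). The gripper opens to 85 mm and grips with 20 to 120 N. Pads are 22 mm wide; open, the fingers measure 114 mm over their backs; the gripper's body (76 mm by 85 mm) begins 54 mm behind the grasp point. The pads swing forward as they close: fully open they stand 13 mm farther back than shut.
Start: joints at [0.992, 0.342, 1.524, -0, 1.275, -0.146], TCP at [0.22, 0.477, 0.256] pointing down, gripper open.
Joint ranges: [-2.53, 2.53], [-0.77, 2.02], [0.04, 2.7], [-1, 4.14], [0.28, 2.66], [-3.11, 3.11]. Speed limits (rad/s): [2.57, 2.57, 3.14, 3.14, 3.14, 3.14].

## Interface

Orientations are given as a unit quaternion [x, y, z, w].
In Python, from workcell import r, command_gripper, optics gives the robot as it stands. The module is installed in compiled form; this text tells all that it offers. Calls block until the motion is done:
- r.reach(position, orientation): joint-space move of the TCP to a pose.
- r.move_straight(position, orientation=None, speed=0.15, max_force=None): straight line of the TCP; orientation=None keeps the orientation; speed is the mean speed in m/s. With max_force (N) it stops when the force on the tool has changed by that much, and returns True; else False.
- r.movej(angles): joint-space move.
- command_gripper(opening, force=None): finger opening in m; force is the grip in N (None keeps the last); returns when the fingers have stopped.
- r.hold(seconds).
- r.solve_ik(position, orientation): joint angles nearest the present ones, or None.
- r.read_state(): the state.
- optics.get_image(name): name is "side" or "top" or "wrist"; returns (picture, depth): 400x640x3 uint8, red, green, blue; 400x640 float32, m along the optical axis (not along the pixel's ray), 0 where there is no reading.
- optics.camera_model(name): a dict with "K" (3x3 intrinsics, pixels), "R" (3x3) and "t" (3): a world point X has camera coordinates R X + t; the wrist camera has in their place "tool_from_camera" (4x4, takes a point from camera to tool coordinates, whose origin is the TCP and whose axes are the flange's). Camera axes: x right, y down, z forward; pixel columns grow to the right and rows downward; lengths in m; the calibration is good to about 2 mm. A picture is of the moment at which its call begins: read the wrist's pose just before it. camera_model takes no time and is no camera call.
A pose or a line that the arm cannot do raises r.PlanningError and nothing moves.
- r.finish_job(): hands the job in, once; it reports no verdict.
The state is a dict: "time_s": time; "joint_positions": joint angles; "dq": joint speeds; "tau": joint torques, N m; "eef_pos": TCP position; "eef_rot": TCP orientation; "contact_force": force on the tool from outside, world axes, zero at the start; "torque": the same for the moment, N m; "grip_width": finger opening in m.
Only numpy, scipy, OpenCV 4.12 (cv2) and the standard library are available. Lean on these libraries where they do the work, as an engineer would, in place of code of your own. Each camera call takes 0.05 s, during which the arm holds its last target.

## Working session

There is one attempt and no reset: what is moved stays moved. The work goes in short steps, each a Python script; the robot and the scene stay as the last script left them, time stands still between calls to the robot, and variables do not carry over. Pictures are saved under pics/ and viewed, and the job is handed in when it is done.

```bash
mkdir -p pics; ls; python3 - <<'E'
from workcell import r, command_gripper, optics
import cv2, numpy as np
for n in ["side","top"]:
    p,d=optics.get_image(n); cv2.imwrite(f"pics/{n}0.png",p[:,:,::-1]); np.savez(f"pics/{n}0.npz",p=p,d=d)
    m=optics.camera_model(n); print(n,{k:np.round(v,3).tolist() for k,v in m.items()})
m=optics.camera_model("wrist"); print({k:np.round(v,3).tolist() for k,v in m.items()})
s=r.read_state(); print(s["time_s"],s["eef_rot"],s["grip_width"])
E
```

```text
pics
side {'K': [[364.271, 0.0, 317.52], [0.0, 364.271, 200.636], [0.0, 0.0, 1.0]], 'R': [[-0.997, -0.076, -0.005], [-0.027, 0.416, -0.909], [0.072, -0.906, -0.417]], 't': [0.516, 0.085, 0.872]}
top {'K': [[408.269, 0.0, 317.676], [0.0, 408.269, 203.91], [0.0, 0.0, 1.0]], 'R': [[-0.014, -1.0, -0.003], [-0.995, 0.015, -0.102], [0.102, 0.002, -0.995]], 't': [0.027, 0.51, 1.142]}
{'K': [[303.484, 0.0, 323.164], [0.0, 303.484, 197.889], [0.0, 0.0, 1.0]], 'tool_from_camera': [[0.001, -0.96, -0.28, 0.072], [1.0, 0.001, -0.001, 0.001], [0.001, -0.28, 0.96, -0.118], [0.0, 0.0, 0.0, 1.0]]}
0.1 [ 2.14693328e-01  9.76681283e-01 -6.27454737e-04 -2.27406013e-04] 0.08575214514028141
```

View pics/top0.png

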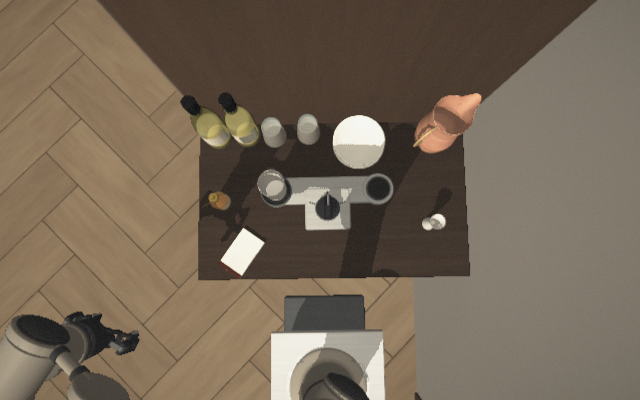

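View pics/side0.png

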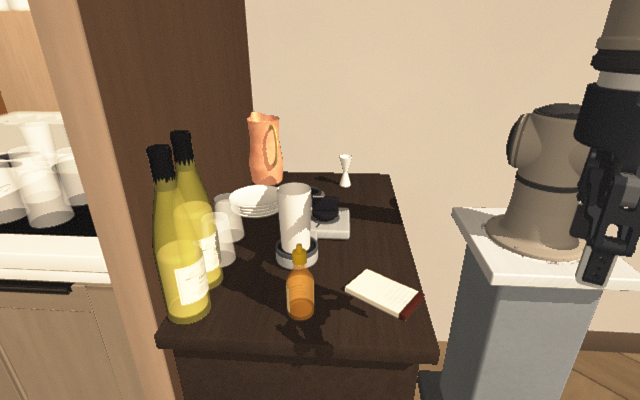

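The top view shows the brown dasher bottle at about (219,200) on the left and the tin on the left pad at (272,187). The empty small pad is on the right at (378,188), the knob at (327,206) and the jigger at (433,222). So the dial target is -1.22. I'll zoom in next.

```bash
cat > h.py <<'E'
import numpy as np, cv2
from workcell import r, command_gripper, optics
def ray(n,u,v,z,m=None):
    m=m or optics.camera_model(n); K=np.array(m["K"]);R=np.array(m["R"]);t=np.array(m["t"])
    d=R.T@np.linalg.inv(K)@np.array([u,v,1.]); c=-R.T@t
    return c+d*(z-c[2])/d[2]
def cloud(n,d,m=None):
    m=m or optics.camera_model(n); K=np.array(m["K"]);R=np.array(m["R"]);t=np.array(m["t"])
    v,u=np.mgrid[:400,:640]; P=np.stack([(u-K[0,2])/K[0,0]*d,(v-K[1,2])/K[1,1]*d,d],-1)
    return (P-t)@R
def wrist_model():
    from scipy.spatial.transform import Rotation as Ro
    s=r.read_state(); m=optics.camera_model("wrist"); T=np.eye(4);T[:3,:3]=Ro.from_quat(s["eef_rot"]).as_matrix();T[:3,3]=s["eef_pos"]
    W=np.linalg.inv(T@np.array(m["tool_from_camera"])); return dict(K=m["K"],R=W[:3,:3],t=W[:3,3])
def quat(a):  # tool down, tool y axis at world angle a
    from scipy.spatial.transform import Rotation as Ro
    y=np.array([np.cos(a),np.sin(a),0]);z=np.array([0,0,-1.]);x=np.cross(y,z)
    return Ro.from_matrix(np.stack([x,y,z],1)).as_quat()
E
python3 - <<'E'
from h import *
f=np.load("pics/top0.npz");p=f["p"];d=f["d"]
cv2.imwrite("pics/topz.png",cv2.resize(p[110:290,190:470],None,fx=2.85,fy=2.85,interpolation=cv2.INTER_CUBIC)[:,:,::-1])
P=cloud("top",d)
hsv=cv2.cvtColor(p,cv2.COLOR_RGB2HSV)
w=np.s_[185:215,203:240]
m=(hsv[...,1]>130)&(hsv[...,2]>70)&(hsv[...,0]<25); mm=np.zeros_like(m);mm[w]=m[w]
q=P[mm];print("bottle pts",len(q),q.min(0),q.max(0),np.median(q,0))
for z in(0.03,0.06,0.09,0.12):
    s=q[abs(q[:,2]-z)<.015]; 
    if len(s):print(z,len(s),s.min(0),s.max(0))
for n,(u,v,z) in dict(pad=(378,188,.04),tin=(272,187,.16),knob=(327,206,.086),bot=(219,200,.07),jig=(433,222,.09)).items(): print(n,ray("top",u,v,z),P[v,u])
E
```

```text
bottle pts 227 [0.50058122 0.27343066 0.00302921] [0.5418939  0.34031016 0.13979187] [0.51874453 0.28904644 0.08561623]
0.03 1 [0.50123061 0.29531285 0.04257183] [0.50123061 0.29531285 0.04257183]
0.06 43 [0.50058122 0.27343066 0.04973237] [0.53745238 0.31819136 0.07496483]
0.09 107 [0.50352204 0.27369602 0.07517912] [0.5418939  0.31447965 0.09524777]
0.12 66 [0.51208515 0.28392161 0.10641411] [0.53330535 0.30715263 0.1338181 ]
pad [ 0.5518614  -0.15195541  0.04      ] [ 0.55252197 -0.15265124  0.03529325]
tin [0.54159502 0.13508219 0.16      ] [0.55993402 0.14934862 0.03502664]
knob [ 0.49821491 -0.0054917   0.086     ] [ 0.4981302  -0.00547339  0.08686864]
bot [0.52078517 0.29164887 0.07      ] [0.51840142 0.28662737 0.0904941 ]
jig [ 0.45040916 -0.28962183  0.09      ] [ 0.45260363 -0.30092985  0.04960899]
```

View pics/topz.png

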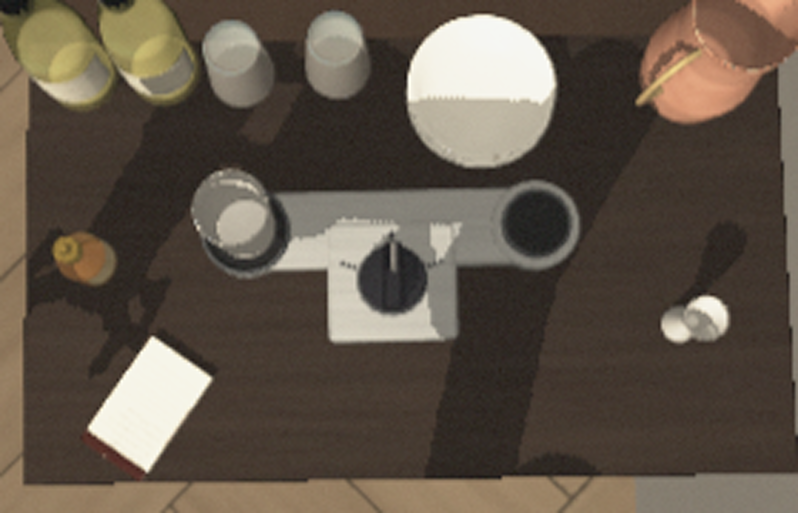

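```bash
python3 - <<'E'
from h import *
s=r.read_state();print(s["eef_pos"],s["time_s"])
r.reach([0.50,-0.08,0.30],quat(np.pi/2))
m=wrist_model();p,d=optics.get_image("wrist");cv2.imwrite("pics/w1.png",p[:,:,::-1]);np.savez("pics/w1.npz",p=p,d=d,**m)
r.reach([0.50,0.27,0.30],quat(np.pi/2))
m=wrist_model();p,d=optics.get_image("wrist");cv2.imwrite("pics/w2.png",p[:,:,::-1]);np.savez("pics/w2.npz",p=p,d=d,**m)
s=r.read_state();print(s["eef_pos"],s["time_s"],s["joint_positions"])
E
```

```text
[0.21998765 0.47634681 0.25571159] 0.1
[0.50048749 0.26882776 0.3000399 ] 3.75 [ 3.58229635e-01  3.94002269e-01  1.32427186e+00 -4.10041666e-04
  1.42331355e+00 -1.21095585e+00]
```

View pics/w1.png

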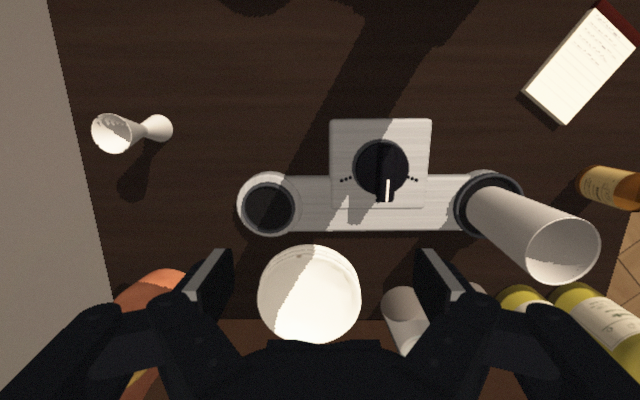

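View pics/w2.png

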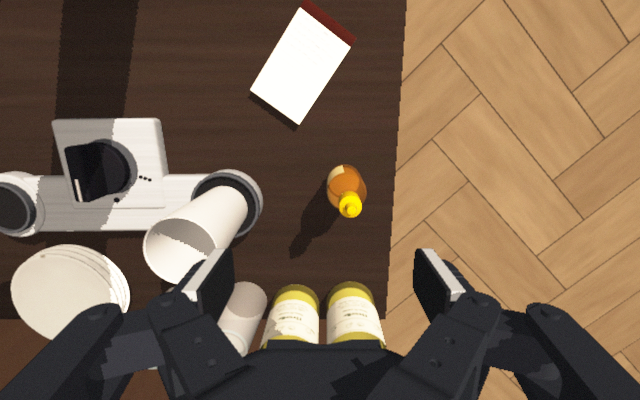

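```bash
python3 - <<'E'
from h import *
def mod(f): return dict(K=f["K"],R=f["R"],t=f["t"])
f=np.load("pics/w1.npz");p=f["p"];d=f["d"];m=mod(f);g=p.max(2)
cv2.imwrite("pics/w1z.png",cv2.resize(p[110:240,230:530],None,fx=2.6,fy=2.6,interpolation=cv2.INTER_CUBIC)[:,:,::-1])
def fit(mask,z,win,m,seed):
    k=np.zeros(mask.shape,np.uint8);v0,v1,u0,u1=win;k[v0:v1,u0:u1]=mask[v0:v1,u0:u1]
    n,l,st,c=cv2.connectedComponentsWithStats(k); i=l[seed[1],seed[0]]
    cs,_=cv2.findContours((l==i).astype(np.uint8),cv2.RETR_EXTERNAL,cv2.CHAIN_APPROX_NONE); ct=max(cs,key=len)[:,0]
    ct=cv2.convexHull(ct)[:,0]
    X=np.array([ray("",u,v,z,m) for u,v in ct]); (x,y),R=cv2.minEnclosingCircle(X[:,:2].astype(np.float32))
    A=np.c_[2*X[:,:2],np.ones(len(X))];s=np.linalg.lstsq(A,(X[:,:2]**2).sum(1),rcond=None)[0]
    print("area",(l==i).sum(),"lsq",s[:2],np.sqrt(s[2]+s[0]**2+s[1]**2),"enc",x,y,R,"box",st[i]);return s[:2]
pad=fit(g<75,.037,(165,245,235,305),m,(268,207))
kn=fit(g<75,.05,(130,215,340,425),m,(370,160))
P=cloud("",d,m)
q=P[130:215,340:425].reshape(-1,3);b=q[(q[:,2]>.078)&(q[:,2]<.1)];print("bar top",len(b),b.mean(0),b.min(0),b.max(0))
if len(b)>5:
    rect=cv2.minAreaRect(b[:,:2].astype(np.float32)*1000);print(rect)
    c=np.cov(b[:,:2].T);w,v=np.linalg.eigh(c);print("dir",v[:,1],np.arctan(v[1,1]/v[0,1]))
# wide pad rim etc: base edge direction from left & right pads
f2=np.load("pics/w2.npz");m2=mod(f2);p2=f2["p"];h=cv2.cvtColor(p2,cv2.COLOR_RGB2HSV)
P2=cloud("",f2["d"],m2);w=P2[150:230,310:380].reshape(-1,3);cc=p2[150:230,310:380].reshape(-1,3)
for lo,hi in((.02,.05),(.05,.08),(.08,.1),(.125,.145)):
    q=w[(w[:,2]>lo)&(w[:,2]<hi)];q=q[(q[:,1]<.34)&(q[:,1]>.24)]
    if len(q)>3:print(lo,len(q),q.min(0),q.max(0),"circle",end=" ");A=np.c_[2*q[:,:2],np.ones(len(q))];s=np.linalg.lstsq(A,(q[:,:2]**2).sum(1),rcond=None)[0];print(s[:2],np.sqrt(s[2]+s[0]**2+s[1]**2))
k=((h[...,0]>20)&(h[...,0]<32)&(h[...,1]>150)&(h[...,2]>120));v,u=np.nonzero(k[190:220,335:365]);v+=190;u+=335
print("cap",u.mean(),v.mean(),u.min(),u.max(),v.min(),v.max(),ray("",u.mean(),v.mean(),.128,m2))
cv2.imwrite("pics/w2z.png",cv2.resize(p2[150:230,300:400],None,fx=6,fy=6,interpolation=cv2.INTER_CUBIC)[:,:,::-1])
E
```

```text
area 1940 lsq [ 0.55448758 -0.14941973] 0.033902494368051324 enc 0.5545104742050171 -0.14895638823509216 0.035864729434251785 box [ 244  185   51   49 1940]
area 2460 lsq [ 0.50084757 -0.00792391] 0.03653330997796981 enc 0.5026872158050537 -0.009085074067115784 0.04035751149058342 box [ 352  139   57   63 2460]
bar top 915 [ 0.49724588 -0.00703953  0.08518379] [ 0.46711344 -0.0153362   0.07815841] [0.5297671  0.00310596 0.08921907]
((498.44232177734375, -6.116995811462402), (18.331506729125977, 62.70893096923828), 89.70586395263672)
dir [-0.99993888  0.01105639] -0.011056614367252736
0.02 135 [0.50024971 0.27578342 0.02005161] [0.51660659 0.31656632 0.04978816] circle [0.52391761 0.29816418] 0.02347640181101908
0.05 523 [0.50024348 0.27544832 0.05038023] [0.5440582  0.32065793 0.07997192] circle [0.522644   0.29766735] 0.02058232016676751
0.08 368 [0.50609669 0.27996757 0.08000905] [0.53683816 0.3158667  0.09842602] circle [0.52387132 0.29787729] 0.014509464888511306
0.125 192 [0.51334999 0.28783286 0.12500401] [0.53261387 0.30708332 0.13858503] circle [0.52350599 0.29797999] 0.00587564841357902
cap 349.6871165644172 204.120654396728 339 361 191 217 [0.52005981 0.29633224 0.128     ]
```

View pics/w1z.png

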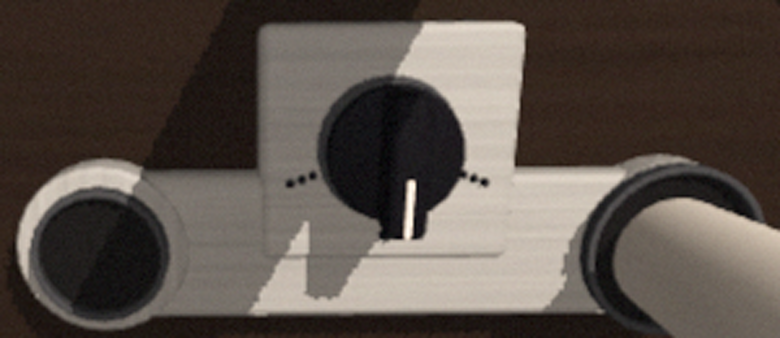

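View pics/w2z.png

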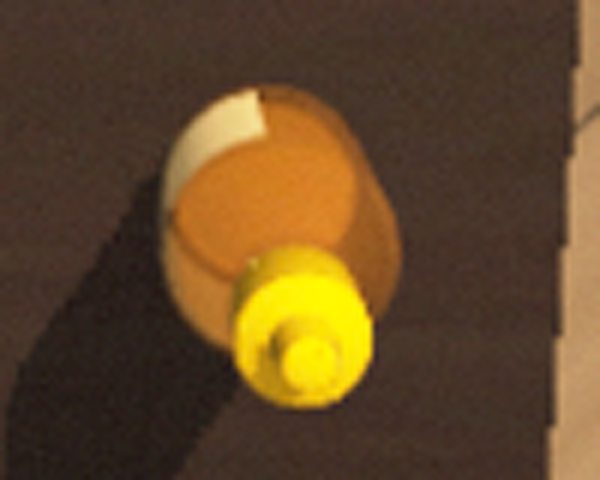

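```bash
python3 - <<'E'
from h import *
f=np.load("pics/w1.npz");m=dict(K=f["K"],R=f["R"],t=f["t"]);P=cloud("",f["d"],m);g=f["p"].max(2).astype(int)
# far edge of base: steel->counter transition by column
def edge(cols,v0,v1):
    X=[]
    for u in cols:
        c=g[v0:v1,u];k=np.argmax(abs(np.diff(c.astype(float))));X.append(ray("",u,v0+k+.5,.03,m)[:2])
    X=np.array(X);L=cv2.fitLine(X.astype(np.float32),cv2.DIST_HUBER,0,.001,.001).ravel();print(L, "yaw",np.arctan(-L[0]/L[1]))
edge(range(310,440),222,242); 
edge(range(335,425),110,128)
for nm,win in dict(pad=(160,245,230,305),plate=(115,215,325,440)).items():
    a=P[win[0]:win[1],win[2]:win[3]].reshape(-1,3)
    if nm=="pad":
        q=a[(a[:,2]>.037)&(a[:,2]<.046)];A=np.c_[2*q[:,:2],np.ones(len(q))];s=np.linalg.lstsq(A,(q[:,:2]**2).sum(1),rcond=None)[0];print(len(q),s[:2],np.sqrt(s[2]+s[0]**2+s[1]**2),(q.min(0)+q.max(0))/2,q.min(0),q.max(0))
    else:
        q=a[(a[:,2]>.045)&(a[:,2]<.058)];print(len(q),np.median(q,0),(q.min(0)+q.max(0))/2,q.min(0),q.max(0))
E
```

```text
[ 0.01308161 -0.9999144   0.58747745 -0.0015035 ] yaw 0.013081984
[ 0.01613924 -0.99986976  0.43888187 -0.00445179] yaw 0.016139941
492 [ 0.55303376 -0.15067162] 0.03272757546217055 [ 0.55317597 -0.15090334  0.03953512] [ 0.51915246 -0.18519376  0.03700829] [ 0.58719949 -0.11661293  0.04206195]
1246 [ 0.49712471 -0.01830837  0.05171955] [ 0.49782968 -0.00643001  0.0515671 ] [ 0.46621624 -0.03892442  0.04521473] [0.52944312 0.0260644  0.05791948]
```

```bash
python3 - <<'E'
from h import *
q=quat(np.pi/2)
r.reach([0.5236,0.2979,0.20],q)
print(r.move_straight([0.5236,0.2979,0.074],q,speed=0.12,max_force=12))
s=r.read_state();print(s["eef_pos"],s["contact_force"])
command_gripper(0.03,35)
s=r.read_state();print(s["eef_pos"],s["contact_force"],s["grip_width"],s["time_s"])
r.move_straight([0.5236,0.2979,0.28],q,speed=0.15)
s=r.read_state();print(s["eef_pos"],s["contact_force"],s["grip_width"],s["time_s"])
p,d=optics.get_image("side");cv2.imwrite("pics/s3.png",p[:,:,::-1])
E
```

```text
False
[0.52413001 0.29813147 0.07491316] [-0.32655209  0.17771338  0.31782236]
[0.52400893 0.29798211 0.07465121] [-0.16836944 -1.45130686  4.13032065] 0.04530514971496396 5.9167
[0.52325426 0.29774975 0.27895922] [ 0.56544357  0.35869381 -1.76124922] 0.04479424100800012 7.4417
```

View pics/s3.png

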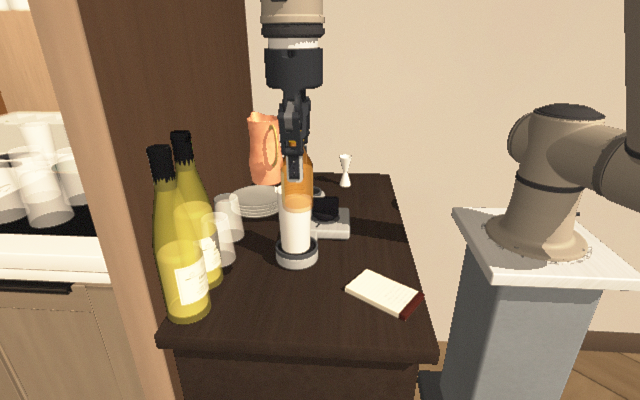

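The side view shows the bottle held upright at about (297,200), lifted clear. The wrist force is close to its weight. Next I carry it to the pad.

```bash
python3 - <<'E'
from h import *
q=quat(np.pi/2)
r.move_straight([0.553,-0.1508,0.28],q,speed=0.2)
r.move_straight([0.553,-0.1508,0.125],q,speed=0.12)
r.hold(0.3)
p,d=optics.get_image("side");cv2.imwrite("pics/s4.png",cv2.resize(p[120:300,200:440],None,fx=3,fy=3)[:,:,::-1])
m=wrist_model();p,d=optics.get_image("wrist");cv2.imwrite("pics/w4.png",p[:,:,::-1])
print(r.move_straight([0.553,-0.1508,0.1045],q,speed=0.03,max_force=5))
s=r.read_state();print(s["eef_pos"],s["contact_force"],s["grip_width"],s["time_s"])
E
```

```text
True
[ 0.55299575 -0.15093201  0.10854975] [-0.45785119 -0.07721251  5.07497138] 0.04535548816433445 12.2833
```

View pics/s4.png

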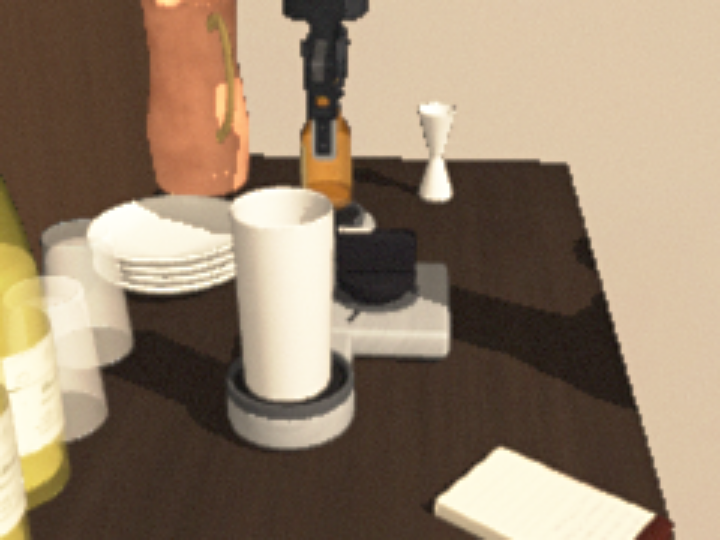

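View pics/w4.png

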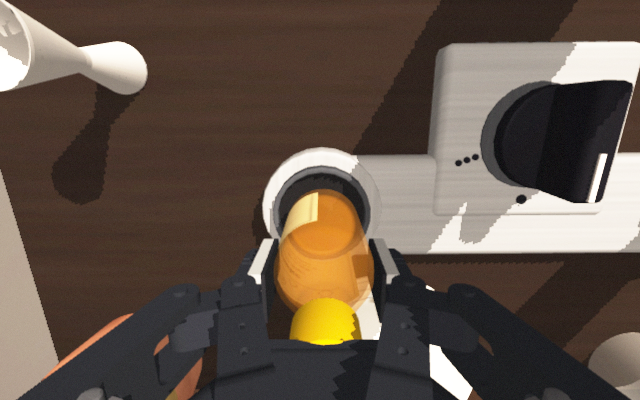

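The wrist view shows the bottle centred over the pad at about (322,220). Contact came at TCP z 0.1085, where the pad floor should be (0.034 + 0.0747), so it is seated. I'll release it and check.

```bash
python3 - <<'E'
from h import *
q=quat(np.pi/2)
command_gripper(0.08)
r.move_straight([0.553,-0.1508,0.26],q,speed=0.13)
a=np.pi/2+0.005
r.reach([0.4985,-0.0063,0.20],quat(a))
p,d=optics.get_image("top");cv2.imwrite("pics/t5.png",cv2.resize(p[110:290,190:470],None,fx=2.85,fy=2.85)[:,:,::-1])
p,d=optics.get_image("side");cv2.imwrite("pics/s5.png",cv2.resize(p[100:300,200:440],None,fx=2.9,fy=2.9)[:,:,::-1])
m=wrist_model();p,d=optics.get_image("wrist");cv2.imwrite("pics/w5.png",p[:,:,::-1]);np.savez("pics/w5.npz",p=p,d=d,**m)
s=r.read_state();print(s["eef_pos"],s["contact_force"],s["joint_positions"],s["time_s"])
P=cloud("",d,m);q=P.reshape(-1,3)
b=q[(q[:,2]>.08)&(q[:,2]<.095)&(np.hypot(q[:,0]-.498,q[:,1]+.006)<.05)]
print(len(b),b.mean(0),cv2.minAreaRect(b[:,:2].astype(np.float32)*1000))
w=q[(abs(q[:,0]-.553)<.05)&(abs(q[:,1]+.151)<.05)]
for lo,hi in((.09,.13),(.155,.175)):
    k=w[(w[:,2]>lo)&(w[:,2]<hi)]
    if len(k):print(lo,len(k),k.min(0),k.max(0))
E
```

```text
[ 0.49971644 -0.00774081  0.20059738] [ 0.04473507 -0.52604716  0.73233217] [-1.68802070e-01  3.49522824e-01  1.67879429e+00 -3.00275686e-04
  1.11137505e+00 -1.74277472e+00] 14.8917
1637 [ 0.49686365 -0.00592049  0.08546215] ((498.796875, -5.672636032104492), (17.540735244750977, 63.53742218017578), 89.75245666503906)
0.09 2946 [ 0.52917343 -0.17049706  0.09003062] [ 0.57357354 -0.12665005  0.1299924 ]
0.155 428 [ 0.54026118 -0.16284988  0.15510516] [ 0.55452613 -0.14351071  0.1715013 ]
```

View pics/w5.png

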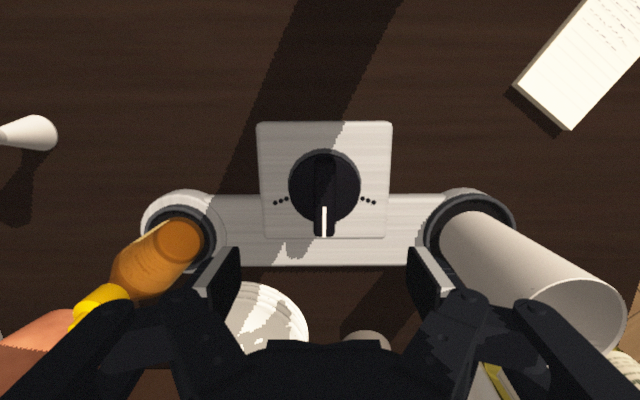

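View pics/t5.png

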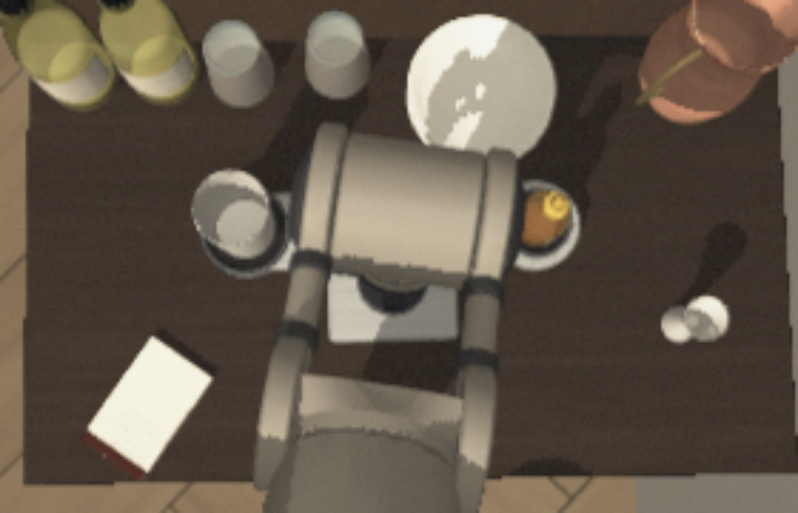

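View pics/s5.png

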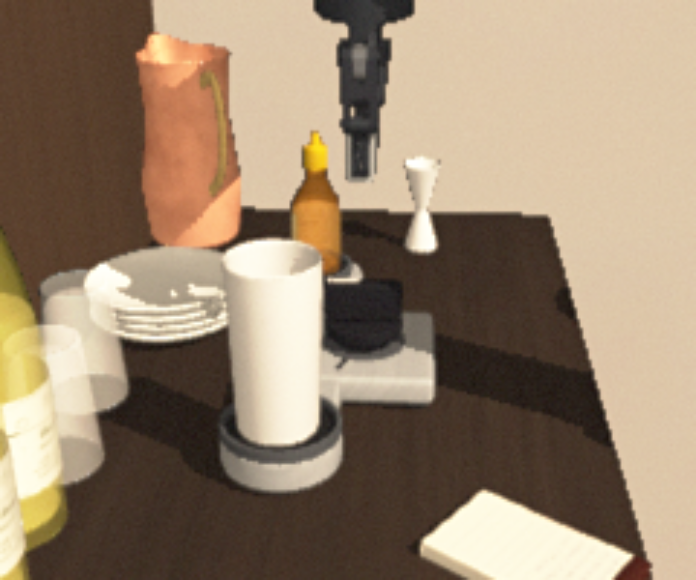

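The bottle stands upright and free on the small pad: side view at about (316,205), wrist view at about (180,240). The tin is unmoved and the knob bar is centred between the jaws. Next I grip the bar and press it down.

```bash
python3 - <<'E'
from h import *
c=[0.4985,-0.0062]; q=quat(np.pi/2-0.005)
command_gripper(0.045)
print(r.move_straight(c+[0.084],q,speed=0.1,max_force=10))
s=r.read_state();print(s["eef_pos"],s["contact_force"])
command_gripper(0.010,60); r.hold(0.2)
s=r.read_state();print(s["eef_pos"],s["contact_force"],s["torque"],s["grip_width"])
z0=s["eef_pos"][2]
for dz in (.003,.006,.009):
    print(r.move_straight(c+[0.084-dz],q,speed=0.03,max_force=30)); r.hold(.15)
    s=r.read_state();print(dz,s["eef_pos"],s["contact_force"],s["torque"],s["time_s"])
E
```

```text
False
[ 0.49888563 -0.0062442   0.08453034] [-0.36913808 -0.11428146  1.08337114]
[ 0.49880264 -0.00662042  0.08433274] [-1.03046609 -4.11589953  5.81842817] [-0.89556465  0.1601965  -0.07365652] 0.016833244213973347
False
0.003 [ 0.49882531 -0.00659457  0.08140916] [-0.98951644 -4.67941726  7.02946025] [-0.84874442  0.27207287 -0.01416037] 17.5917
False
0.006 [ 0.49886171 -0.00661565  0.07862422] [-1.38799654 -4.99965244  8.80699724] [-0.8600296   0.37277507 -0.01967503] 17.9917
False
0.009 [ 0.49894462 -0.00661143  0.07658111] [-4.12679575 -5.03549661 18.44968221] [-0.78962539  0.9563461  -0.04579995] 18.3917
```

```bash
python3 - <<'E'
from h import *
from scipy.spatial.transform import Rotation as Ro
c=[0.4985,-0.0066]
def yaw(s):
    y=Ro.from_quat(s["eef_rot"]).as_matrix()[:,1];return np.arctan2(y[1],y[0])-np.pi/2
for a in np.linspace(-0.005,0.015-1.22,7)[1:]:
    r.reach(c+[0.0748],quat(np.pi/2+a)); r.hold(.1)
    s=r.read_state();print(round(a,3),round(yaw(s),3),s["eef_pos"],s["contact_force"].round(1) if hasattr(s["contact_force"],'round') else s["contact_force"],np.round(s["torque"],2),s["grip_width"],round(s["time_s"],2))
    if abs(s["torque"][2])>2.5: print("stop");break
m=wrist_model();p,d=optics.get_image("wrist");cv2.imwrite("pics/w6.png",p[:,:,::-1])
E
```

```text
-0.205 -0.205 [ 0.49899356 -0.00661992  0.07655192] [-5.4 -2.6 19.8] [-0.45  0.99 -0.07] 0.016891512823603013 18.8
-0.405 -0.405 [ 0.49905015 -0.00649034  0.07656492] [-5.1 -1.7 20.1] [-0.31  0.89 -0.03] 0.017025775496832075 19.21
-0.605 -0.605 [ 0.49912336 -0.00640868  0.07655283] [-3.6 -0.9 19. ] [-0.19  0.8  -0.06] 0.01670539417981598 19.62
-0.805 -0.805 [ 0.49923267 -0.00633385  0.0765607 ] [-3.4 -0.6 18.9] [-0.12  0.72 -0.07] 0.016871715518663295 20.02
-1.005 -1.005 [ 0.49933207 -0.00626144  0.07655971] [-3.4 -1.3 19.8] [-0.07  0.68 -0.02] 0.016982434616794235 20.43
-1.205 -1.205 [ 0.49946216 -0.00622131  0.07657299] [-2.5  0.8 18.7] [-0.07  0.63 -0.02] 0.017204017787629106 20.84
```

View pics/w6.png

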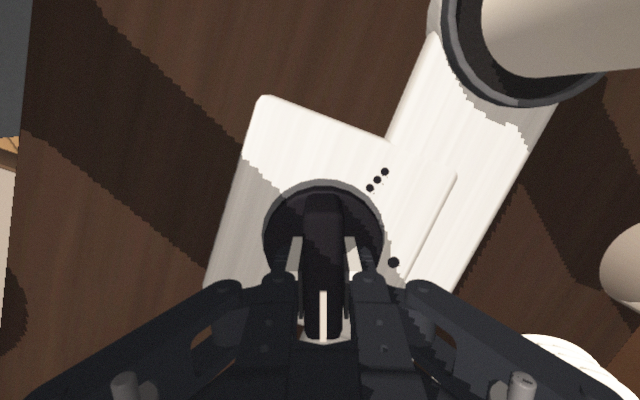

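The wrist view shows the bar and its white line, near (322,315), turned with the jaws. I'll let it rise while still held.

```bash
python3 - <<'E'
from h import *
c=[0.4985,-0.0066]; q=quat(np.pi/2-1.205)
for z in (0.079,0.082,0.0845):
    print(r.move_straight(c+[z],q,speed=0.03,max_force=35)); r.hold(.15)
    s=r.read_state();print(s["eef_pos"],np.round(s["contact_force"],1),np.round(s["torque"],2),round(s["time_s"],2))
E
```

```text
False
[ 0.49941802 -0.00619211  0.07977625] [-0.8 -1.2  8.2] [-0.04 -0.05 -0.02] 21.33
False
[ 0.49936199 -0.00619073  0.08254044] [ 0.7 -0.3  6.6] [ 0.03 -0.15 -0.03] 21.73
False
[ 0.49925403 -0.0063117   0.08473133] [4.  2.  1.9] [ 0.37 -0.89  0.01] 22.13
```

```bash
python3 - <<'E'
from h import *
c=[0.4985,-0.0066]; q=quat(np.pi/2-1.205)
command_gripper(0.05); r.hold(.2)
r.move_straight(c+[0.22],q,speed=0.12)
r.reach([0.46,-0.03,0.34],quat(np.pi/2))
r.hold(.3)
m=wrist_model();p,d=optics.get_image("wrist");cv2.imwrite("pics/w7.png",p[:,:,::-1])
P=cloud("",d,m).reshape(-1,3)
b=P[(P[:,2]>.07)&(P[:,2]<.095)&(np.hypot(P[:,0]-.498,P[:,1]+.006)<.05)]
print(len(b),b.mean(0),np.median(b[:,2]))
w,v=np.linalg.eigh(np.cov(b[:,:2].T));print("bar angle",np.arctan(v[1,1]/v[0,1]),"target",0.015-1.22,cv2.minAreaRect(b[:,:2].astype(np.float32)*1000))
k=P[(abs(P[:,0]-.553)<.05)&(abs(P[:,1]+.151)<.05)&(P[:,2]>.155)&(P[:,2]<.18)];print("cap",k.mean(0),k.max(0))
p,d=optics.get_image("side");cv2.imwrite("pics/s7.png",p[:,:,::-1])
print(r.read_state()["time_s"],r.read_state()["contact_force"])
E
```

```text
765 [ 0.49667633 -0.00624241  0.08397486] 0.08522822032401023
bar angle -1.2057811740655529 target -1.205 ((498.83880615234375, -5.943691253662109), (18.5167236328125, 63.9054069519043), 20.4685001373291)
cap [ 0.55030606 -0.149333    0.16136951] [ 0.56427283 -0.13921765  0.17279225]
25.5917 [-0.45299476 -0.15016645  0.2403588 ]
```

View pics/w7.png

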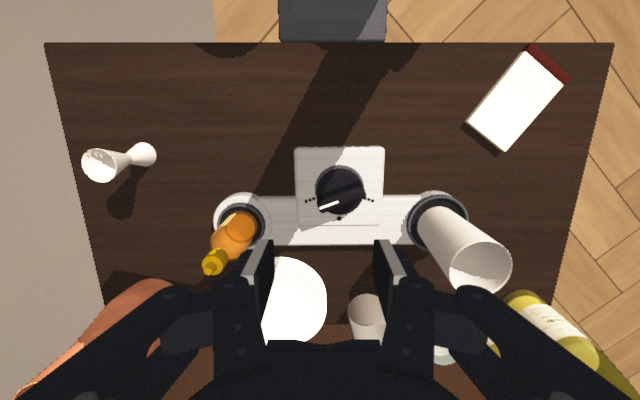

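View pics/s7.png

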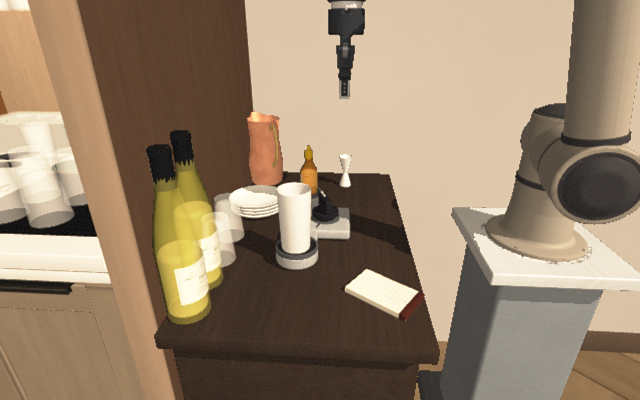

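The wrist view shows the white line at about (328,204), pointing at the small pad, where the bottle stands at (240,230). The bar top is back at 85 mm, the same as before pressing. The tin, jigger and glasses look unmoved.

```bash
python3 -c "
from workcell import r
r.finish_job()"
```

```text
the job is handed in; nothing more can be done
```

The job is done and handed in at about 26 s of the 61 s allowed.

- **Bottle:** I set the dasher bottle on the empty right-hand pad and let go. It touched down at the height expected for the pad floor. In the last images it stands upright, about 3 mm off the pad's centre.
- **Selector:** I gripped the knob, pushed it to the bottom, turned it clockwise, let it rise in the grip and released it. The bar's measured angle is -1.206 rad, against a target of -1.205 rad (-1.22 plus the base's measured yaw of 0.015). Its top is back at 85 mm, the height before pressing, so it should be locked in the notch. I did not twist it to test the lock.
- **Surroundings:** The tin, jigger, glasses and bottles look unmoved, and the arm is clear of everything. No check failed or disagreed. The highest force I read was about 20 N.

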